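Top up the slide-box dispenser and draw the next box

TASK

Top up the slide-box dispenser on the desk: stack the two loose boxes squarely, one on the other, between its guides on top of the box that is already in it, lowering them in rather than dropping them (they hold glass). Then pull the spring-loaded feed slide out by its handle until the face of its front panel is level with the dark lines across the rails, so that the oldest box comes out in the slide, and finish while still holding the slide there so that I can lift that box out; it springs back if let go. Do not disturb the timer, the vials or the beaker.

Things in the scene. Friction and masses are not known exactly. Their poses are not given: they have to be found in the camera images.
- dispenser: grey and bare-metal gravity-feed dispenser, 246 mm long (x), 118 mm wide (y), fixed to the desk; origin on the desk under the middle of its magazine, z up, front (handle side) towards its own -x. Two low rails (tops z = 10 mm, y = +-47 to +-59 mm) run forward to x = -116 mm. Behind the magazine the slide's deck lies at z = 35 mm; a rear cover 46 mm high begins at x = +72 mm
- magazine (a point): on the magazine's axis at the top of the box now in it, 36 mm up; axes as the dispenser. The first added box stands here, the second 24 mm higher, 82 mm length along y. Side plates (y = +-43 mm) and four corner lips (x = +-28 mm) guide them with 2 mm play; flared tops end 91 mm above the desk. Front and rear are open for the fingers where |y| < 33 mm
- line (a point): midpoint between the two dark lines engraved across the rail tops, at x = -97.3 mm of the dispenser; axes as the dispenser
- feed_slide (a joint): how far the feed slide is pulled out, m: 0 = home, grows as it moves to the dispenser's -x; its front panel reaches the lines at 0.064; hard stop at 0.083. A spring pulls it home with about 2.7 N at 0 and 8.5 N at the lines; it is not latched anywhere
- slide_handle (a point): middle of the straight bar of the slide's raised steel bow handle: round bar 10 mm thick, 51 mm long along the dispenser's y, 60 mm above the desk, 50 mm in front of the panel, free underneath; its two arms (y = +-30 mm) slope down to the panel; moves with the slide
- slide_front (a point): lower middle of the outer (front) face of the slide's front panel, 11 mm above the desk; the panel is 6 mm thick, 112 mm wide and 33 mm high at its top; moves with the slide; axes as the dispenser
- slide_pocket (a point): centre of the floor of the slide's pocket, in which the oldest box lies, 12 mm above the desk; moves with the slide
- box_old_mid (a point): centre of the closed cardboard slide box already in the dispenser, lying in the slide's pocket (82 x 52 x 24 mm, x along its length)
- box_a_mid (a point): centre (12 mm above its underside) of a loose closed cardboard slide box lying flat on the desk, 82 mm (its x) by 52 mm (its y) by 24 mm high, about 0.12 kg, lid fixed; same as the other
- box_b_mid (a point): the same for the other loose slide box
- timer: white bench timer, 65 x 65 x 19 mm, origin under its middle; bystander
- vial_1: small glass vial with a white cap, 22 mm thick, 58 mm high, standing; origin under its middle; bystander
- vial_2: the same with a red cap; bystander
- beaker_pink: beaker 52 mm wide, 64 mm high, standing; origin under its middle; bystander
Things that resemble listed ones, but are neither listed nor needed, are in the scene too. Leave any pink look-alike of the part that bears box_old_mid alone.

How it is judged:
On the way, in this order (a step that is already met when the one before it is completed fails the run):
1. both loose boxes stand squarely in the magazine on the old box, released, with the slide home (horizontal distance between each of box_a_mid, box_b_mid and magazine below 0.006 m and z of box_a_mid in the frame of dispenser between 0.043 and 0.077 m and angle between each of box_a_mid, box_b_mid's own z axis and vertical below 0.08 rad and angle between the x axis of each of box_a_mid, box_b_mid and the y axis of dispenser, either way round below 0.1 rad and contact force between the fingers and box_a below 0.1 N and z of box_b_mid in the frame of dispenser between 0.043 and 0.077 m and contact force between the fingers and box_b below 0.1 N and value of joint feed_slide below 0.006 m), for 0.2 s.
2. the slide is drawn to the lines with the oldest box in it (x of slide_front in the frame of line between -0.006 and 0.006 m and horizontal distance between box_old_mid and slide_pocket below 0.006 m), for 0.3 s.
At the end, for the whole second after the job is handed in: Slide panel within 6 mm of the lines, still, held by the gripper (over 3 N); oldest box in the slide's pocket, within 6 mm of its centre; the other two stacked in the magazine within 6 mm of its axis, level (0.08 rad), square (0.1 rad), not touched by the fingers (all of step 2 and velocity of joint feed_slide between -0.01 and 0.01 m/s and contact force between any of the fingers, the arm and feed_slide above 3 N and height (world z) of box_old_mid between 0.019 and 0.029 m and angle between each of box_old_mid, box_a_mid, box_b_mid's own z axis and vertical below 0.08 rad and horizontal distance between each of box_a_mid, box_b_mid and magazine below 0.006 m and z of box_a_mid in the frame of dispenser between 0.043 and 0.077 m and angle between the x axis of each of box_a_mid, box_b_mid and the y axis of dispenser, either way round below 0.1 rad and contact force between the fingers and box_a below 0.1 N and z of box_b_mid in the frame of dispenser between 0.043 and 0.077 m and contact force between the fingers and box_b below 0.1 N); the arm keeps its last pose, push and grip.
It fails at once if the timer shifted by more than 20 mm or tipped over (distance of timer from where it was at the start of the episode above 0.02 m or angle between timer's own z axis and vertical above 0.4 rad).
It fails at once if a vial shifted by more than 20 mm or tipped over (distance of any of vial_1, vial_2 from where it was at the start of the episode above 0.02 m or angle between any of vial_1, vial_2's own z axis and vertical above 0.4 rad).
It fails at once if the beaker shifted by more than 20 mm or tipped over (distance of beaker_pink from where it was at the start of the episode above 0.02 m or angle between beaker_pink's own z axis and vertical above 0.4 rad).
It fails at once if a slide box is dropped (falls freely by more than about 15 mm) ((linear speed of box_a above 0.55 m/s and contact force between the fingers and box_a below 0.01 N) or (linear speed of box_b above 0.55 m/s and contact force between the fingers and box_b below 0.01 N)).
It also fails if it takes over 64 s, if anything falls off the work surface, if the arm or the gripper's body presses on something with over 40 N, if the wrist force passes 120 N, or if a joint passes its speed limit or range.

ROBOT

A 6-joint arm with a two-finger parallel gripper is mounted at the origin on a cart in front of the work surface, level with it; the furniture and walls round the work are solid. World frame = base frame: x ahead of the robot, y to its left, z up, the work surface at z = 0. Lengths are in m, angles in rad, forces in N, time in s.
With the tool pointing down it reaches from about 0.275 to 0.825 m from the base axis. Payload 5.2 kg.
Tool frame: the origin (TCP) lies midway between the tips of the shut fingers; the grasp point (between the pads) lies 19 mm behind it; z points along the fingers, y is the line along which they close (so a half turn about z gives the same grasp; the last joint's range is limited). The gripper opens to 93 mm and grips with 3 to 60 N. Pads are 15 mm wide; open, the fingers measure 128 mm over their backs; the gripper's body (75 mm by 188 mm) begins 65 mm behind the grasp point.
Start: joints at [-1.307, 0.259, 1.535, -0, 1.348, -0.203], TCP at [0.248, -0.491, 0.219] pointing down, gripper open.
Joint ranges: [-3.14, 3.14], [-0.91, 2.08], [0.19, 2.58], [-1.22, 4.36], [0.22, 2.71], [-3.12, 3.12]. Speed limits (rad/s): [2.57, 2.57, 3.14, 3.14, 3.14, 3.14].

INTERFACE

Orientations are given as a unit quaternion [x, y, z, w].
In Python, from station import bot, viewer, hand_in gives the robot as it stands.
- The arm moves only by the shell command python3 -m pendant 'ROWS' [FORCE]. ROWS is JSON, a list of rows, each a list of 3 entries, a list of its own where there are three numbers: the shift along the tool's x, y, z in units of 30 mm (1.0 is 30 mm), then the turn, a rotation vector about the tool's x, y, z in units of 5 degrees (1.0 is 5 degrees), then the closure, from 0 (fully open) to 1 (shut). In form: [[[tx, ty, tz], [rx, ry, rz], jaw], ...]. A call has 1 to 10 rows; each row is the pose to reach, as a shift and turn from the pose commanded when the call began, along the tool's axes at that moment; what a row does not reach only later rows make up. A row lasts 1/12 s, in which the tool goes at most 41.7 mm and 7.16 degrees, less where a joint would pass 70% of its speed; a pose out of reach is approached as far as the arm can. A call with a gripper value outside its range is refused whole. The fingers move at their own pace and stop on an object; FORCE is the grip in N (left out, the last holds). Time passes only in rows, so rows that repeat a pose let the fingers close. It gives the time, the measured TCP pose, the force, the opening and the grip force at its end, in the units of the state.
- bot.get_obs(): the state, without advancing time (a new reading comes with each control period).
- viewer.get_image(name): name is "side" or "top"; returns a dict with "color" (384x512x3 uint8, red, green, blue), "z_map" (384x512 float32, m along the optical axis (not along the pixel's ray), 0 where there is no reading), "fx", "fy", "cx", "cy" (pixels), "R" (3x3) and "t" (3): a world point X has camera coordinates R X + t. Camera axes: x right, y down, z forward; pixel columns grow to the right and rows downward; lengths in m; the calibration is good to about 2 mm. A picture is of the moment at which its call begins.
- hand_in(): hands the job in; it is judged then, once.
The state is a dict: "time": time; "qpos": joint angles; "dq": joint speeds; "tau": joint torques, N m; "tcp_pos": TCP position; "tool_rot": TCP orientation; "ft_force": force on the tool from outside, world axes, zero at the start; "torque": the same for the moment, N m; "gripper_width": opening from 0.0 (shut) to 1.0 (fully open); "grasp_force": force on a finger pad.
Only numpy, scipy, OpenCV 4.12 (cv2) and the standard library are available. Lean on these libraries where they do the work, as an engineer would, in place of code of your own. Each camera call takes 0.05 s, during which the arm holds its last target. There are 200 camera calls.

## Working session

There is one attempt and no reset: what is moved stays moved. The work goes in short steps, Python scripts to look and compute and a shell command to move; the robot and the scene stay as the last step left them, time stands still between calls to the robot, and variables do not carry over. Pictures are saved under pics/ and viewed, at most 10 in all, crops included, and the job is handed in when it is done.

```bash
mkdir -p pics; ls
python3 - <<'E'
from station import bot, viewer
import cv2,numpy as np
o=bot.get_obs(); print(o)
for n in("top","side"):
    d=viewer.get_image(n); cv2.imwrite(f"pics/{n}0.png",cv2.resize(d["color"][:,:,::-1],(768,576)))
    np.savez(f"{n}0.npz",**d); print(n,d["fx"],d["cx"],d["cy"],d["R"],d["t"])
E
```

```text
pics
{'time': 0.0, 'qpos': array([-1.30680314e+00,  2.59333448e-01,  1.53609248e+00, -1.16194606e-05,
        1.34800646e+00, -2.02820338e-01]), 'dq': array([ 0.00026641,  0.00194014,  0.00037106, -0.00056332, -0.00112438,
        0.00126835]), 'tau': array([ 3.95715379e-04, -4.37309647e+01, -2.84005487e+01,  7.18190591e-02,
        4.13581508e-02, -1.47310161e-04]), 'tcp_pos': array([ 0.2473823 , -0.49060058,  0.21781909]), 'tool_rot': array([ 9.72883372e-01,  2.31294399e-01, -3.37933497e-05, -9.19263084e-04]), 'ft_force': array([-0.69903805, -0.1284332 ,  0.11944531]), 'torque': array([-0.00597999,  0.02005787,  0.00942577]), 'grasp_force': 0.0, 'gripper_width': 0.9977055250517881}
top 456.7773023652748 255.66654141099588 193.32944151407727 [[ 0.01398778 -0.99989298 -0.00428674]
 [-0.98800548 -0.01316187 -0.15385689]
 [ 0.153784    0.00638744 -0.98808384]] [-0.15210788  0.5130476   1.4069203 ]
side 417.1537997146299 260.1195767728321 184.70219224096314 [[-0.96806711 -0.25032561 -0.01353361]
 [-0.15257087  0.63114331 -0.76051315]
 [ 0.19891757 -0.73416293 -0.64918148]] [0.46401698 0.22436236 0.935994  ]
```

View pics/top0.png

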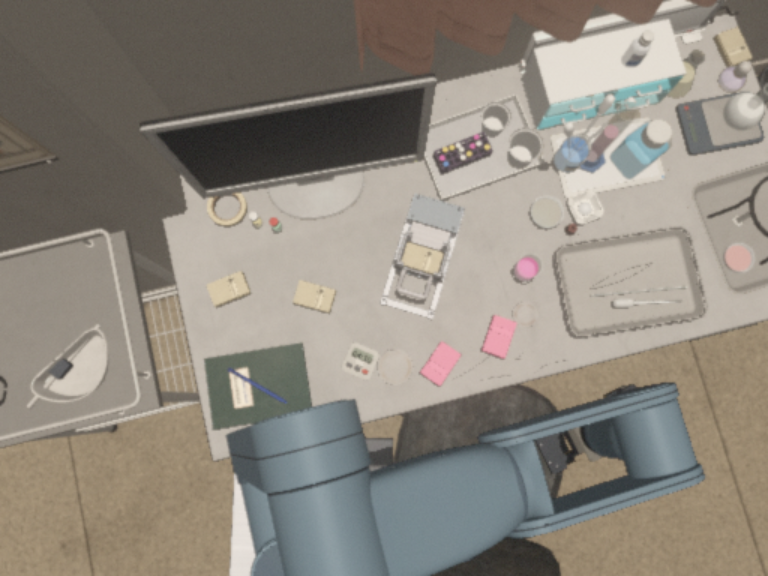

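View pics/side0.png

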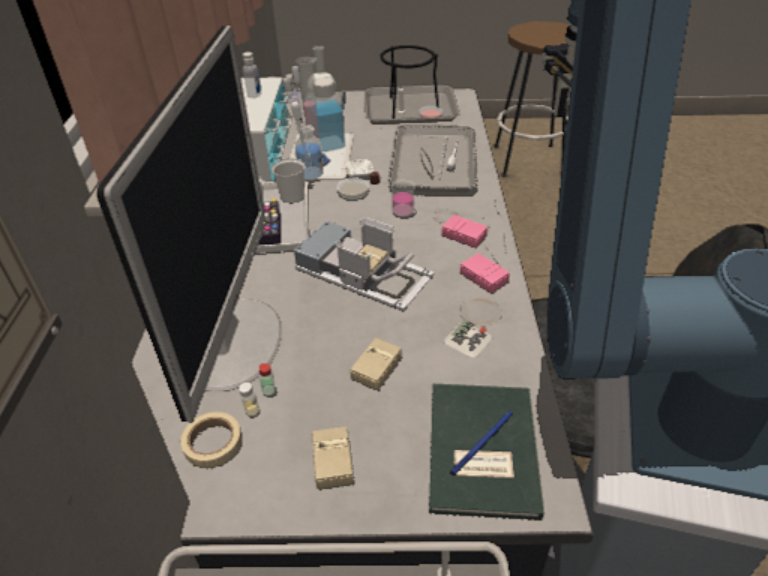

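The top view shows the two tan loose boxes at about (228,289) and (315,296), and the dispenser at about (423,257) with its handle towards the bottom (world -x). The side view shows the same boxes at (333,456) and (376,362), and the pink look-alikes, vials (249,400)/(266,380) and timer (468,338).

```bash
cat > h.py <<'E'
import numpy as np,cv2
def load(f): 
    d=dict(np.load(f)); return d
def ray(d,uv,z):
    uv=np.atleast_2d(np.asarray(uv,float)); K=np.c_[(uv[:,0]-d["cx"])/d["fx"],(uv[:,1]-d["cy"])/d["fy"],np.ones(len(uv))]
    C=-d["R"].T@d["t"]; r=K@d["R"]; return C+r*((z-C[2])/r[:,2])[:,None]
def cloud(d):
    h,w=d["z_map"].shape; v,u=np.mgrid[:h,:w]; z=d["z_map"]
    P=np.stack([(u-d["cx"])/d["fx"]*z,(v-d["cy"])/d["fy"]*z,z],-1)
    P=(P-d["t"])@d["R"]; P[z==0]=np.nan; return P
def proj(d,X):
    c=np.atleast_2d(X)@d["R"].T+d["t"]; return np.c_[c[:,0]/c[:,2]*d["fx"]+d["cx"],c[:,1]/c[:,2]*d["fy"]+d["cy"]]
def rect(P):
    (c,(w,h),a)=cv2.minAreaRect((P[:,:2]*1000).astype(np.float32)); 
    if w<h: w,h,a=h,w,a+90
    return np.round(c,1),round(w,1),round(h,1),round((a+90)%180-90,1)
E
python3 - <<'E'
from h import *
for n in("top","side"):
    d=load(n+"0.npz"); P=cloud(d); hsv=cv2.cvtColor(d["color"],cv2.COLOR_RGB2HSV)
    m=((hsv[...,0]>12)&(hsv[...,0]<30)&(hsv[...,1]>60)&(hsv[...,2]>90)).astype(np.uint8)
    m=cv2.morphologyEx(m,cv2.MORPH_CLOSE,np.ones((3,3)))
    k,l,s,c=cv2.connectedComponentsWithStats(m)
    for i in range(1,k):
        if s[i,4]<80: continue
        q=P[l==i]; md=np.nanmedian(q,0)
        if not(.2<md[0]<.9 and -.2<md[2]<.2): continue
        uv=np.argwhere(l==i)[:,::-1]; zt=np.nanpercentile(q[:,2],80)
        t=q[np.abs(q[:,2]-zt)<.006]
        print(n,c[i].round(1),s[i,4],md.round(4),"zt",zt.round(4),"cloud",rect(t),"ray",rect(ray(d,uv[np.abs(q[:,2]-zt)<.008],zt)))
    # dispenser region heights
    y,x=P[...,1],P[...,0]
    print("cloud noise desk", np.nanstd(P[...,2][(abs(P[...,2])<.01)]),np.nanmedian(P[...,2][(abs(P[...,2])<.01)]))
d=load("top0.npz")
a=d["color"][125:220,245:320]; cv2.imwrite("pics/disp.png",cv2.resize(a[:,:,::-1],None,fx=6,fy=6,interpolation=cv2.INTER_CUBIC))
d=load("side0.npz")
a=d["color"][140:210,190:295]; cv2.imwrite("pics/disps.png",cv2.resize(a[:,:,::-1],None,fx=7,fy=7,interpolation=cv2.INTER_CUBIC))
E
```

```text
cloud noise desk 0.0036214628100916927 0.0005195522005588821
side [359.4  21.7] 558 [ 0.3685 -2.0463 -0.1401] zt -0.1374 cloud (array([  376.9, -2044.9]), 316.0, 237.2, 89.2) ray (array([  376.5, -2036.7]), 313.0, 236.3, 89.2)
side [248.7 169.8] 161 [ 0.5705 -0.2423  0.0375] zt 0.0389 cloud (array([ 582.9, -228.9]), 76.8, 52.6, 79.0) ray (array([ 581.1, -230.4]), 65.7, 52.6, 75.3)
side [249.9 241.3] 635 [0.5015 0.0124 0.0248] zt 0.0262 cloud (array([501. ,   4.8]), 82.2, 51.5, 76.5) ray (array([500.4,   8.3]), 84.4, 53.8, 75.2)
side [140.2 293.6] 641 [0.6918 0.2152 0.0191] zt 0.0205 cloud (array([698.2, 202.7]), 84.4, 82.8, -32.1) ray (array([696.9, 205.1]), 85.4, 84.7, -76.1)
side [220.9 304. ] 891 [0.5139 0.196  0.0249] zt 0.0262 cloud (array([515.9, 189.5]), 82.5, 50.3, -66.5) ray (array([514.5, 192.5]), 85.3, 50.2, -66.7)
cloud noise desk 0.002435000687378102 0.0007771489874452693
```

View pics/disp.png

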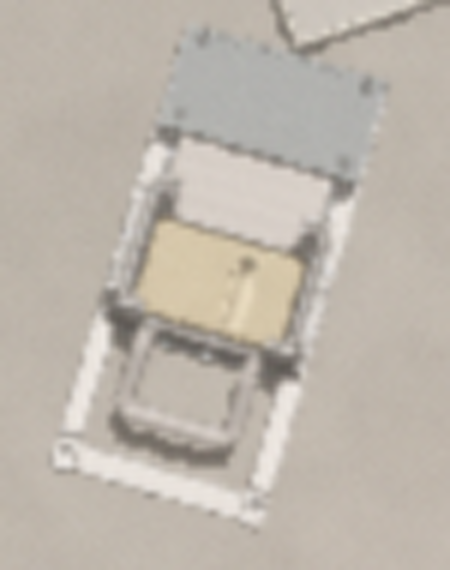

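View pics/disps.png

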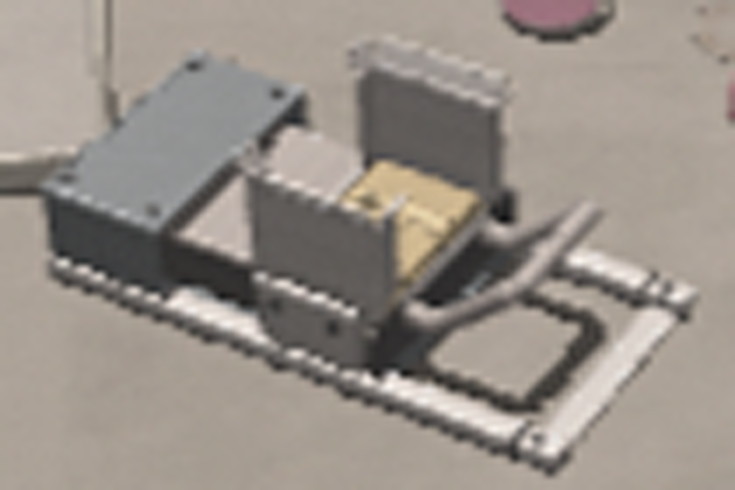

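The crops show the dispenser: blue-grey rear cover at the top, tan old box in the magazine, handle bow and rails toward the bottom (top view), yaw about -15°.

Run:
```python
from h import *
d=load("top0.npz"); P=cloud(d); hsv=cv2.cvtColor(d["color"],cv2.COLOR_RGB2HSV)
print(hsv[166,282],hsv[197,210],hsv[142,290],"mag box z",P[164,282],P[197,205])
def go(n,d,m,lo,area=60):
    P=cloud(d); k,l,s,c=cv2.connectedComponentsWithStats(m.astype(np.uint8))
    for i in range(1,k):
        if s[i,4]<area: continue
        q=P[l==i]; md=np.nanmedian(q,0)
        if not(.3<md[0]<.8 and lo<md[2]<.07 and -.3<md[1]<.3): continue
        uv=np.argwhere(l==i)[:,::-1]; zt=np.nanpercentile(q[:,2],70)
        print(n,c[i].round(1),s[i,4],md.round(4),"zt",zt.round(4),"ray",rect(ray(d,uv,{True:.024}.get(zt<.03,.036 if zt<.041 else .046))), "cloud",rect(q[abs(q[:,2]-zt)<.006]))
for n in("top","side"):
    d=load(n+"0.npz");hsv=cv2.cvtColor(d["color"],cv2.COLOR_RGB2HSV); P=cloud(d); H,S,V=[hsv[...,i].astype(int) for i in range(3)]
    go(n,d,(H>14)&(H<32)&(S>52)&(V>100)&(P[...,2]>.008),.012)
    print('cover');go(n,d,(H>75)&(H<125)&(S>12)&(abs(P[...,2]-.046)<.007),.03)
    # side plates: z> .07
    m=(P[...,2]>.075)&(P[...,2]<.1)&(abs(P[...,0]-.58)<.08)&(abs(P[...,1]+.22)<.09)
    q=P[m]; print("plates",len(q)); 
    if len(q): print(q.mean(0).round(4),rect(q)); k,l=cv2.connectedComponents(m.astype(np.uint8)); print([ (P[l==i].mean(0).round(4),(l==i).sum()) for i in range(1,k) if (l==i).sum()>5])
    m=(abs(P[...,2]-.060)<.005)&(abs(P[...,0]-.48)<.05)&(abs(P[...,1]+.20)<.07); q=P[m]; print("bar",len(q), q.mean(0) if len(q) else 0, rect(q) if len(q) else 0)
```

```text
[ 20  52 212] [ 20  51 215] [ 30   3 178] mag box z [ 0.61382017 -0.22858279  0.02716725] [0.50336894 0.01680775 0.02444203]
top [151.8 140.5] 203 [0.6851 0.1913 0.0193] zt 0.021 ray (array([690.3, 198.2]), 81.1, 70.9, -78.9) cloud (array([691.8, 199.5]), 80.8, 67.5, -80.4)
top [277.3 172. ] 69 [ 0.5792 -0.2156  0.0365] zt 0.0376 ray (array([ 590.6, -208.5]), 50.7, 42.6, -17.8) cloud (array([ 591.3, -208.7]), 51.1, 42.7, -17.7)
top [152.3 193.2] 237 [0.5135 0.1886 0.0242] zt 0.0259 ray (array([516.2, 185.5]), 78.0, 51.2, -66.9) cloud (array([516.7, 186.6]), 76.0, 49.7, -67.3)
top [204.9 198.7] 77 [0.4938 0.0135 0.0245] zt 0.026 ray (array([502.7,  20.4]), 48.5, 43.0, -2.7) cloud (array([504. ,  20.4]), 47.8, 41.5, -7.8)
top [218.1 200.5] 71 [ 0.4919 -0.0256  0.0235] zt 0.0252 ray (array([494. , -24.4]), 47.7, 23.4, -16.9) cloud (array([494.3, -23.8]), 47.6, 22.0, -16.8)
cover
plates 155
[ 0.5892 -0.2241  0.0866] (array([ 585.7, -224.7]), 103.7, 72.0, 73.9)
[(array([ 0.6014, -0.1823,  0.0865]), np.int64(80)), (array([ 0.5762, -0.2688,  0.0867]), np.int64(75))]
bar 50 [ 0.5074903  -0.2
[... 408 characters left out ...]
 0.0232] zt 0.0285 ray (array([660.9, 141.7]), 26.2, 18.0, -65.4) cloud (array([661.4, 142.7]), 15.6, 5.3, 25.3)
side [140.1 291.7] 515 [0.6947 0.2086 0.0195] zt 0.0202 ray (array([696.2, 206. ]), 86.4, 85.3, -27.2) cloud (array([698.2, 202.5]), 84.0, 83.2, -35.6)
side [221.  302.7] 823 [0.5143 0.1938 0.0251] zt 0.0258 ray (array([514.9, 191.8]), 87.5, 50.5, -66.8) cloud (array([515.9, 189.5]), 82.5, 50.4, -66.5)
cover
plates 246
[ 0.5839 -0.2332  0.0844] (array([ 585.2, -225.5]), 106.8, 72.8, 73.9)
[(array([ 0.5743, -0.2697,  0.0846]), np.int64(144)), (array([ 0.5974, -0.1816,  0.0841]), np.int64(102))]
bar 53 [ 0.50638944 -0.19666197  0.06190298] (array([ 507.8, -200.2]), 64.0, 17.5, 73.7)
```

Run:
```python
from h import *
for n in("top","side"):
    d=load(n+"0.npz"); P=cloud(d); x,y,z=[P[...,i] for i in range(3)]
    for c in((.502,.005),(.516,.19)):
        m=(abs(z-.0245)<.006)&(np.hypot(x-c[0],y-c[1])<.058)
        print(n,c,m.sum(),P[m].mean(0).round(4),rect(P[m]))
    m=(z>.08)&(x>.3)&(x<.9)&(abs(y)<.4)&~((abs(x-.585)<.07)&(abs(y+.225)<.08))
    for yy in np.arange(-.4,.4,.1):
        q=P[m&(y>=yy)&(y<yy+.1)]
        if len(q): print(yy.round(1),len(q),"minx",q[:,0].min().round(3),"zmax",q[:,2].max().round(3), "zmin",q[:,2].min().round(3))
    m=(z>.04)&(z<.075)&(abs(x-.65)<.05)&(abs(y-.12)<.06); k,l=cv2.connectedComponents(m.astype(np.uint8)); print("vials",[P[l==i].mean(0).round(3) for i in range(1,k) if (l==i).sum()>5])
R=lambda a:np.array([[np.cos(a),np.sin(a)],[np.sin(a),-np.cos(a)]])
a=np.radians(26.75); 
for t in((.501,.0045),(.516,.1885)): print((R(a).T@(np.array(t)-[.2474,-.4906])/.03).round(2))
```

```text
top (0.502, 0.005) 375 [0.5028 0.0041 0.0246] (array([502.9,   4. ]), 81.3, 51.9, 75.8)
top (0.516, 0.19) 381 [0.5171 0.189  0.0248] (array([517.2, 189. ]), 81.1, 53.4, -66.1)
-0.3 548 minx 0.777 zmax 0.464 zmin 0.093
-0.2 2175 minx 0.756 zmax 0.467 zmin 0.087
-0.1 2188 minx 0.739 zmax 0.467 zmin 0.089
-0.0 2204 minx 0.719 zmax 0.466 zmin 0.087
0.1 2226 minx 0.7 zmax 0.467 zmin 0.088
0.2 2977 minx 0.684 zmax 0.745 zmin 0.08
0.3 8987 minx 0.301 zmax 0.734 zmin 0.08
vials [array([0.666, 0.134, 0.056]), array([0.655, 0.09 , 0.056])]
side (0.502, 0.005) 569 [0.5008 0.0072 0.0248] (array([500.8,   4.2]), 83.3, 51.6, 76.2)
side (0.516, 0.19) 830 [0.5141 0.192  0.0249] (array([515.5, 189.3]), 82.5, 51.7, -66.7)
-0.3 583 minx 0.776 zmax 0.462 zmin 0.09
-0.2 2064 minx 0.757 zmax 0.463 zmin 0.09
-0.1 2642 minx 0.737 zmax 0.463 zmin 0.091
-0.0 3455 minx 0.718 zmax 0.462 zmin 0.091
0.1 4591 minx 0.698 zmax 0.463 zmin 0.091
0.2 3582 minx 0.684 zmax 0.619 zmin 0.081
0.3 13354 minx 0.3 zmax 0.615 zmin 0.08
vials [array([0.653, 0.094, 0.053]), array([0.664, 0.138, 0.053])]
[ 14.98 -10.93]
[ 18.18 -16.18]
```

```bash
cat > plan.py <<'E'
# python3 plan.py x y z closing_angle_deg -> shift (30mm units), turn (5deg units) from measured pose
import sys,numpy as np
from scipy.spatial.transform import Rotation as Ro
from station import bot
o=bot.get_obs(); R0=Ro.from_quat(o["tool_rot"]); p=o["tcp_pos"]
x,y,z,a=map(float,sys.argv[1:5]); Y0=R0.as_matrix()[:,1]; a0=np.degrees(np.arctan2(Y0[1],Y0[0]))
a=a0+(a-a0+90)%180-90; c,s=np.cos(np.radians(a)),np.sin(np.radians(a))
T=np.array([[-s,c,0],[c,s,0],[0,0,-1]]).T
T=np.column_stack([[-s,c,0],[c,s,0],[0,0,-1]])
if np.linalg.det(T)<0: T[:,0]*=-1
print("t",round(o["time"],2),"q",o["qpos"].round(2),"tcp",p.round(4),"ang",a0.round(2),"F",o["ft_force"].round(1),"w",round(o["gripper_width"],3),"g",round(o["grasp_force"],1))
print("shift",(R0.inv().apply(np.array([x,y,z])-p)/.03).round(3),"turn",(np.degrees((R0.inv()*Ro.from_matrix(T)).as_rotvec())/5).round(3))
E
python3 plan.py .502 .004 .12 -14
```

```text
t 0.1 q [-1.31  0.26  1.54 -0.    1.35 -0.2 ] tcp [ 0.2474 -0.4907  0.2179] ang -63.25 F [ 0.  -0.5  0.1] w 1.0 g 0.0
shift [ 14.998 -10.901   3.286] turn [-0.015 -0.011 -9.851]
```

```bash
python3 -m pendant '[[[1.2,-0.9,0],[0,0,-1],0],[[2.4,-1.7,0],[0,0,-2],0],[[3.6,-2.6,0],[0,0,-3],0],[[4.8,-3.5,0],[0,0,-4],0],[[6,-4.4,0],[0,0,-5],0],[[7.2,-5.2,0.5],[0,0,-6],0],[[8.4,-6.1,0.8],[0,0,-7],0],[[9.6,-7,1.2],[0,0,-8],0],[[10.8,-7.9,1.6],[0,0,-9],0],[[12,-8.7,2],[0,0,-9.85],0]]'; python3 plan.py .502 .004 .12 -14
```

```text
time: 0.93
tcp_pos: [0.4355, -0.1242, 0.1675]
tool_rot: [0.787, 0.617, -0.0, 0.0]
ft_force: [1.3, 0.2, 0.7]
gripper_width: 0.996
grasp_force: 0.0
t 0.93 q [-0.53  0.13  1.83 -0.    1.18 -0.28] tcp [ 0.4355 -0.1242  0.1675] ang -13.76 F [1.3 0.2 0.7] w 0.996 g 0.0
shift [4.68  1.137 1.583] turn [0.    0.001 0.048]
```

```bash
python3 -m pendant '[[[1.2,0.3,0.4],[0,0,0],0],[[2.4,0.6,0.8],[0,0,0],0],[[3.64,0.82,1.3],[0,0,0],0],[[3.64,0.82,1.3],[0,0,0],0],[[3.64,0.82,1.3],[0,0,0],0],[[3.64,0.82,1.3],[0,0,0],0]]'; python3 plan.py .502 .004 .12 -14;python3 plan.py .502 .004 .004 -14
```

```text
time: 1.43
tcp_pos: [0.4853, -0.0265, 0.1288]
tool_rot: [0.788, 0.616, -0.0, -0.0]
ft_force: [-0.4, -0.8, -0.7]
gripper_width: 1.004
grasp_force: 0.0
t 1.43 q [-0.28  0.23  1.81 -0.    1.1  -0.04] tcp [ 0.4853 -0.0265  0.1288] ang -13.94 F [-0.4 -0.8 -0.7] w 1.004 g 0.0
shift [1.122 0.295 0.293] turn [-0.008  0.006  0.013]
t 1.43 q [-0.28  0.23  1.81 -0.    1.1  -0.04] tcp [ 0.4853 -0.0265  0.1288] ang -13.94 F [-0.4 -0.8 -0.7] w 1.004 g 0.0
shift [1.124 0.298 4.16 ] turn [-0.008  0.006  0.013]
```

```bash
python3 -m pendant '[[[0.6,0.2,0.6],[0,0,0],0],[[1.12,0.3,1.4],[0,0,0],0],[[1.12,0.3,2.1],[0,0,0],0],[[1.12,0.3,2.1],[0,0,0],0],[[1.12,0.3,2.1],[0,0,0],0]]'; python3 plan.py .502 .004 .004 -14
```

```text
time: 1.85
tcp_pos: [0.5016, 0.0026, 0.0659]
tool_rot: [0.789, 0.615, -0.001, -0.001]
ft_force: [-0.2, -0.0, 0.6]
gripper_width: 1.002
grasp_force: 0.0
t 1.85 q [-0.22  0.34  1.85 -0.    0.96  0.03] tcp [0.5016 0.0026 0.0659] ang -14.12 F [-0.2 -0.   0.6] w 1.002 g 0.0
shift [0.048 0.006 2.062] turn [-0.023  0.005 -0.024]
```

```bash
python3 -m pendant '[[[0.05,0,0.8],[0,0,0],0],[[0.05,0,1.5],[0,0,0],0],[[0.05,0,2],[0,0,0],0],[[0.05,0,2.05],[0,0,0],0],[[0.05,0,2.05],[0,0,0],0.3],[[0.05,0,2.05],[0,0,0],0.6],[[0.05,0,2.05],[0,0,0],0.6],[[0.05,0,2.05],[0,0,0],0.6],[[0.05,0,2.05],[0,0,0],0.6],[[0.05,0,2.05],[0,0,0],0.6]]' 15; python3 plan.py .502 .004 .12 -14
```

```text
time: 2.68
tcp_pos: [0.5032, 0.0055, 0.0051]
tool_rot: [0.788, 0.616, 0.0, 0.0]
ft_force: [0.1, 0.3, 0.0]
gripper_width: 0.616
grasp_force: 0.0
t 2.68 q [-0.21  0.43  1.9  -0.    0.81  0.03] tcp [0.5032 0.0055 0.0051] ang -14.0 F [0.1 0.3 0. ] w 0.616 g 0.0
shift [-0.058 -0.023 -3.831] turn [ 0.013 -0.     0.001]
```

```bash
python3 -m pendant '[[[0,0,0],[0,0,0],0.7],[[0,0,0],[0,0,0],0.7],[[0,0,0],[0,0,0],0.7],[[0,0,0],[0,0,0],0.7],[[0,0,-0.5],[0,0,0],0.7],[[0,0,-1.3],[0,0,0],0.7],[[0,0,-2.2],[0,0,0],0.7],[[0,0,-3.2],[0,0,0],0.7],[[0,0,-4.2],[0,0,0],0.7],[[0,0,-4.2],[0,0,0],0.7]]' 15; python3 plan.py .5855 -.225 .13 -16.1
python3 - <<'E'
from station import viewer
import numpy as np,cv2
d=viewer.get_image("top");np.savez("top1.npz",**d)
s=viewer.get_image("side");np.savez("side1.npz",**s)
cv2.imwrite("pics/g1.png",np.hstack([cv2.resize(x["color"][90:300,120:380][:,:,::-1],(400,323)) for x in(d,s)]))
E
```

```text
time: 3.52
tcp_pos: [0.506, 0.005, 0.1356]
tool_rot: [0.788, 0.616, 0.003, 0.003]
ft_force: [1.3, -1.3, -0.5]
gripper_width: 0.561
grasp_force: 15.0
t 3.52 q [-0.21  0.25  1.77  0.    1.12  0.03] tcp [0.506  0.005  0.1356] ang -13.99 F [ 1.3 -1.3 -0.5] w 0.561 g 15.0
shift [-6.8    4.423  0.222] turn [ 0.102 -0.006  0.422]
```

View pics/g1.png

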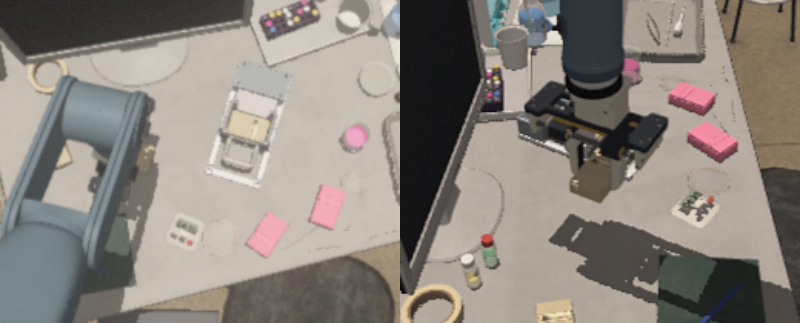

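The loose box is held level in the jaws (side view around (590,185)), with the path to the dispenser clear.

```bash
python3 -m pendant '[[[-0.8,0.5,0],[0,0,0.2],0.7],[[-1.8,1.2,0],[0,0,0.4],0.7],[[-2.8,1.8,0],[0,0,0.4],0.7],[[-3.8,2.5,0],[0,0,0.4],0.7],[[-4.8,3.1,0],[0,0,0.4],0.7],[[-5.7,3.7,0],[0,0,0.4],0.7],[[-6.4,4.2,0],[0,0,0.4],0.7],[[-6.75,4.42,0.1],[0,0,0.42],0.7],[[-6.75,4.42,0.1],[0,0,0.42],0.7],[[-6.75,4.42,0.1],[0,0,0.42],0.7]]'; python3 -m pendant '[[[0,0,0],[0,0,0],0.7]]' >/dev/null; python3 plan.py .5859 -.2236 .105 -16.1
```

```text
time: 4.45
tcp_pos: [0.581, -0.2221, 0.1249]
tool_rot: [0.799, 0.601, -0.001, -0.002]
ft_force: [0.3, -0.2, -0.3]
gripper_width: 0.558
grasp_force: 15.0
t 4.53 q [-0.54  0.46  1.48  0.    1.21 -0.26] tcp [ 0.5813 -0.2211  0.126 ] ang -16.07 F [ 0.   0.4 -1.6] w 0.562 g 15.0
shift [-0.038  0.172  0.7  ] turn [-0.037 -0.016  0.007]
```

```bash
python3 -m pendant '[[[-0.04,0.17,0.3],[0,0,0],0.7],[[-0.04,0.17,0.7],[0,0,0],0.7],[[-0.04,0.17,0.7],[0,0,0],0.7],[[-0.04,0.17,0.7],[0,0,0],0.7]]' ; python3 plan.py .5859 -.2236 .04 -16.1
python3 - <<'E'
from station import viewer
import numpy as np,cv2
d=viewer.get_image("top");np.savez("top2.npz",**d)
s=viewer.get_image("side");np.savez("side2.npz",**s)
cv2.imwrite("pics/g2.png",np.hstack([cv2.resize(x["color"][a:a+100,b:b+130][:,:,::-1],(400,308),interpolation=cv2.INTER_CUBIC) for x,a,b in((d,120,215),(s,110,180))]))
E
```

```text
time: 4.87
tcp_pos: [0.5861, -0.2243, 0.105]
tool_rot: [0.799, 0.601, -0.001, -0.001]
ft_force: [0.2, 0.5, -1.1]
gripper_width: 0.56
grasp_force: 15.0
t 4.87 q [-0.54  0.49  1.48  0.    1.17 -0.26] tcp [ 0.5861 -0.2243  0.105 ] ang -16.05 F [ 0.2  0.5 -1.1] w 0.56 g 15.0
shift [ 0.018 -0.007  2.166] turn [-0.034 -0.01   0.01 ]
```

View pics/g2.png

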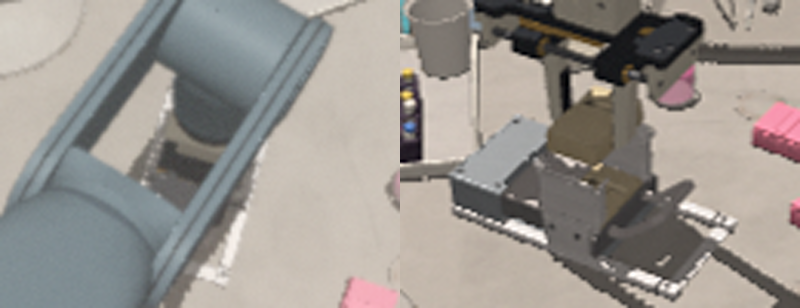

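The held box hovers over the magazine (side picture around (592,125)), square with the side plates.

Run:
```python
from h import *
d=load("side2.npz");P=cloud(d);H,S,V=[cv2.cvtColor(d["color"],cv2.COLOR_RGB2HSV)[...,i].astype(int) for i in range(3)]
c,s=np.cos(np.radians(-16.1)),np.sin(np.radians(-16.1)); L=(P[...,:2]-[.5855,-.2251])@np.array([[c,-s],[s,c]])
m=(H>12)&(H<32)&(S>40)&(P[...,2]>.096)&(P[...,2]<.14)&(abs(L).max(-1)<.06)
q=np.c_[L[m],P[m][:,2]]*1000; print(len(q),np.percentile(q,[2,10,50,90,98],axis=0).round(1))
m=(P[...,2]>.075)&(P[...,2]<.098)&(abs(L[...,1])>.04)&(abs(L).max(-1)<.07); q=np.c_[L[m],P[m][:,2]]*1000
for k in(1,-1): print(np.percentile(q[q[:,1]*k>0],[5,50,95],axis=0).round(1))
```

```text
423 [[-41.5 -36.8 105.2]
 [-26.7 -21.9 110. ]
 [ -2.2  18.5 125.1]
 [ 19.3  38.7 127.6]
 [ 23.8  40.4 131.1]]
[[-31.7  42.8  75.4]
 [ -2.7  46.7  82.9]
 [ 30.7  50.6  92.6]]
[[-32.9 -51.5  77.5]
 [-23.7 -47.   84.3]
 [-15.5 -43.8  92. ]]
```

```bash
python3 -m pendant '[[[0,0,0.2],[0,0,0],0.7],[[0,0,0.4],[0,0,0],0.7],[[0,0,0.6],[0,0,0],0.7],[[0,0,0.8],[0,0,0],0.7],[[0,0,1.0],[0,0,0],0.7],[[0,0,1.2],[0,0,0],0.7],[[0,0,1.4],[0,0,0],0.7],[[0,0,1.6],[0,0,0],0.7],[[0,0,1.8],[0,0,0],0.7],[[0,0,1.8],[0,0,0],0.7]]' ; python3 plan.py .5859 -.2236 .04 -16.1
```

```text
time: 5.8
tcp_pos: [0.5862, -0.2251, 0.0508]
tool_rot: [0.799, 0.601, -0.0, -0.001]
ft_force: [0.1, 0.5, -2.2]
gripper_width: 0.555
grasp_force: 15.0
t 5.8 q [-0.54  0.55  1.54 -0.    1.06 -0.26] tcp [ 0.5862 -0.2251  0.0508] ang -16.11 F [ 0.1  0.5 -2.2] w 0.555 g 15.0
shift [ 0.046 -0.024  0.36 ] turn [-0.027 -0.007 -0.001]
```

```bash
python3 -m pendant '[[[0,0,0.1],[0,0,0],0.7],[[0,0,0.2],[0,0,0],0.7],[[0,0,0.28],[0,0,0],0.7],[[0,0,0.33],[0,0,0],0.7],[[0,0,0.33],[0,0,0],0.7],[[0,0,0.33],[0,0,0],0.7]]' ; python3 plan.py .5859 -.2236 .04 -16.1
```

```text
time: 6.3
tcp_pos: [0.5871, -0.2256, 0.0426]
tool_rot: [0.799, 0.601, 0.0, 0.0]
ft_force: [0.7, 0.7, -1.5]
gripper_width: 0.562
grasp_force: 15.0
t 6.3 q [-0.54  0.55  1.54  0.    1.04 -0.26] tcp [ 0.5871 -0.2256  0.0426] ang -16.1 F [ 0.7  0.7 -1.5] w 0.562 g 15.0
shift [ 0.054 -0.056  0.086] turn [ 0.001 -0.    -0.001]
```

```bash
python3 -m pendant '[[[0,0,0.04],[0,0,0],0.7],[[0,0,0.08],[0,0,0],0.7],[[0,0,0.08],[0,0,0],0.7],[[0,0,0.08],[0,0,0],0.7]]' ; python3 plan.py .5859 -.2236 .04 -16.1
```

```text
time: 6.63
tcp_pos: [0.5873, -0.2258, 0.0413]
tool_rot: [0.799, 0.601, 0.0, 0.001]
ft_force: [-1.5, 1.3, 6.3]
gripper_width: 0.56
grasp_force: 15.0
t 6.63 q [-0.54  0.56  1.55 -0.    1.04 -0.26] tcp [ 0.5873 -0.2258  0.0413] ang -16.1 F [-1.5  1.3  6.3] w 0.56 g 15.0
shift [ 0.056 -0.066  0.042] turn [0.013 0.004 0.   ]
```

```bash
python3 -m pendant '[[[0,0,0],[0,0,0],0.4],[[0,0,0],[0,0,0],0.2],[[0,0,0],[0,0,0],0.1],[[0,0,0],[0,0,0],0.1],[[0,0,0],[0,0,0],0.1],[[0,0,-0.3],[0,0,0],0.1],[[0,0,-1],[0,0,0],0.1],[[0,0,-2],[0,0,0],0.1],[[0,0,-3.2],[0,0,0],0.1],[[0,0,-3.2],[0,0,0],0]]' ; python3 plan.py .5165 .189 .13 23.6
```

```text
time: 7.47
tcp_pos: [0.5909, -0.2278, 0.1444]
tool_rot: [0.799, 0.601, 0.002, 0.006]
ft_force: [1.6, -1.4, 0.3]
gripper_width: 0.934
grasp_force: 0.0
t 7.47 q [-0.54  0.45  1.44  0.    1.24 -0.26] tcp [ 0.5909 -0.2278  0.1444] ang -16.1 F [ 1.6 -1.4  0.3] w 0.934 g 0.0
shift [12.661 -6.239  0.363] turn [ 0.123  0.085 -7.94 ]
```

```bash
python3 -m pendant '[[[1,-0.5,0],[0,0,-0.8],0],[[2,-1,0],[0,0,-1.6],0],[[3,-1.5,0],[0,0,-2.4],0],[[4,-2,0],[0,0,-3.2],0],[[5,-2.5,0],[0,0,-4],0],[[6,-3,0],[0,0,-4.8],0],[[7,-3.5,0],[0,0,-5.6],0],[[8,-3.9,0],[0,0,-6.4],0],[[9,-4.4,0],[0,0,-7.2],0],[[10,-4.9,0],[0,0,-7.9],0]]' >/dev/null; python3 -m pendant '[[[0,0,0],[0,0,0],0],[[0,0,0],[0,0,0],0]]'>/dev/null;  python3 plan.py .5165 .189 .06 23.6
```

```text
t 8.47 q [-0.01  0.31  1.68 -0.    1.15 -0.42] tcp [0.5288 0.105  0.1368] ang 23.57 F [-0.  -0.7  0.5] w 1.003 g 0.0
shift [2.731 0.742 2.558] turn [ 0.009  0.006 -0.005]
```

Run:
```python
from h import *
from station import viewer
d=viewer.get_image("top");P=cloud(d);s=viewer.get_image("side");Q=cloud(s)
c,sn=np.cos(np.radians(-16.1)),np.sin(np.radians(-16.1))
for n,P in(("top",P),("side",Q)):
    L=(P[...,:2]-[.5855,-.2251])@np.array([[c,-sn],[sn,c]]);z=P[...,2]
    m=(abs(z-.061)<.006)&(abs(L[...,1])<.04)&(abs(L[...,0])<.04); q=np.c_[L[m],z[m]]
    print(n,m.sum(),np.percentile(q[:,2],50).round(4),q.mean(0).round(4) if len(q) else 0,rect(q))
    m=(abs(z-.0245)<.006)&(np.hypot(P[...,0]-.516,P[...,1]-.189)<.058)
    print(m.sum(),rect(P[m]))
```

```text
top 391 0.0612 [ 0.0002 -0.0009  0.061 ] (array([-1.4, -0.2]), 79.2, 61.6, -89.3)
90 (array([518.7, 192.2]), 79.8, 49.4, -61.3)
side 221 0.0617 [-0.0056 -0.0129  0.0614] (array([-0.3, -0.1]), 79.3, 63.8, 89.9)
825 (array([515.5, 188.8]), 84.8, 51.5, -66.9)
```

```bash
python3 -m pendant '[[[0.9,0.25,0.3],[0,0,0],0],[[1.9,0.5,1],[0,0,0],0],[[2.73,0.74,1.8],[0,0,0],0],[[2.73,0.74,2.5],[0,0,0],0],[[2.73,0.74,2.5],[0,0,0],0],[[2.73,0.74,2.5],[0,0,0],0],[[2.73,0.74,2.5],[0,0,0],0]]' >/dev/null;  python3 plan.py .5165 .189 .004 23.6
```

```text
t 9.15 q [ 0.14  0.41  1.73 -0.    0.99 -0.26] tcp [0.5182 0.1861 0.0621] ang 23.27 F [ 0.1  0.2 -0.4] w 0.999 g 0.0
shift [ 0.114 -0.016  1.938] turn [ 0.014  0.008 -0.065]
```

```bash
python3 -m pendant '[[[0.1,0,0.8],[0,0,-0.06],0],[[0.1,0,1.5],[0,0,-0.06],0],[[0.1,0,1.9],[0,0,-0.06],0],[[0.1,0,1.93],[0,0,-0.06],0],[[0.1,0,1.93],[0,0,-0.06],0.3],[[0.1,0,1.93],[0,0,-0.06],0.7],[[0.1,0,1.93],[0,0,-0.06],0.7],[[0.1,0,1.93],[0,0,-0.06],0.7],[[0.1,0,1.93],[0,0,-0.06],0.7],[[0.1,0,1.93],[0,0,-0.06],0.7]]' 15 >/dev/null;python3 -m pendant '[[[0,0,0],[0,0,0],0.7],[[0,0,0],[0,0,0],0.7],[[0,0,0],[0,0,0],0.7]]' ;  python3 plan.py .5165 .189 .15 23.6
```

```text
time: 10.23
tcp_pos: [0.5159, 0.1902, 0.0036]
tool_rot: [0.547, 0.837, 0.0, 0.0]
ft_force: [-1.0, 0.6, 3.8]
gripper_width: 0.556
grasp_force: 15.0
t 10.23 q [ 0.15  0.49  1.78 -0.    0.87 -0.26] tcp [0.5159 0.1902 0.0036] ang 23.7 F [-1.   0.6  3.8] w 0.556 g 15.0
shift [-0.047  0.005 -4.88 ] turn [0.006 0.002 0.021]
```

```bash
python3 -m pendant '[[[0,0,-0.4],[0,0,0],0.7],[[0,0,-1.2],[0,0,0],0.7],[[0,0,-2.2],[0,0,0],0.7],[[0,0,-3.3],[0,0,0],0.7],[[0,0,-4.4],[0,0,0],0.7],[[0,0,-4.9],[0,0,0],0.7],[[0,0,-4.9],[0,0,0],0.7],[[0,0,-4.9],[0,0,0],0.7]]' ;  python3 plan.py .5858 -.2239 .15 -16.1
```

```text
time: 10.9
tcp_pos: [0.5158, 0.1902, 0.1503]
tool_rot: [0.547, 0.837, 0.0, 0.0]
ft_force: [-0.3, 0.5, -1.7]
gripper_width: 0.558
grasp_force: 15.0
t 10.9 q [ 0.15  0.31  1.64  0.    1.19 -0.26] tcp [0.5158 0.1902 0.1503] ang 23.7 F [-0.3  0.5 -1.7] w 0.558 g 15.0
shift [-1.3579e+01 -3.4100e+00  9.0000e-03] turn [ 1.20e-02 -2.00e-03  7.96e+00]
```

```bash
python3 -m pendant '[[[-0.9,-0.2,0],[0,0,0.5],0.7],[[-1.9,-0.5,0],[0,0,1.3],0.7],[[-2.9,-0.7,0],[0,0,2.1],0.7],[[-3.9,-1,0],[0,0,2.9],0.7],[[-4.9,-1.2,0],[0,0,3.7],0.7],[[-5.9,-1.5,0],[0,0,4.5],0.7],[[-6.9,-1.7,0],[0,0,5.3],0.7],[[-7.9,-2,0],[0,0,6.1],0.7],[[-8.9,-2.2,0],[0,0,6.9],0.7],[[-9.9,-2.5,0],[0,0,7.7],0.7]]' >/dev/null; python3 -m pendant '[[[0,0,0],[0,0,0],0.7]]' >/dev/null; python3 plan.py .5858 -.2239 .15 -16.1
```

```text
t 11.82 q [-0.4   0.37  1.57 -0.    1.21 -0.13] tcp [ 0.5659 -0.1172  0.1472] ang -15.23 F [ 0.2  0.7 -0.2] w 0.559 g 15.0
shift [-3.258  1.575 -0.09 ] turn [-0.033  0.023  0.173]
```

```bash
python3 -m pendant '[[[-0.8,0.4,0],[0,0,0.17],0.7],[[-1.7,0.8,0],[0,0,0.17],0.7],[[-2.6,1.25,0.2],[0,0,0.17],0.7],[[-3.26,1.57,0.4],[0,0,0.17],0.7],[[-3.26,1.57,0.6],[0,0,0.17],0.7],[[-3.26,1.57,0.6],[0,0,0.17],0.7],[[-3.26,1.57,0.6],[0,0,0.17],0.7],[[-3.26,1.57,0.6],[0,0,0.17],0.7]]' >/dev/null; python3 plan.py .5858 -.2239 .064 -16.1
```

```text
t 12.48 q [-0.53  0.46  1.46  0.    1.22 -0.26] tcp [ 0.5863 -0.2169  0.1312] ang -15.59 F [ 0.6  0.6 -1. ] w 0.558 g 15.0
shift [-0.231  0.053  2.241] turn [-0.026 -0.011  0.102]
```

```bash
python3 -m pendant '[[[-0.23,0.05,0.2],[0,0,0.1],0.7],[[-0.23,0.05,0.5],[0,0,0.1],0.7],[[-0.23,0.05,0.8],[0,0,0.1],0.7],[[-0.23,0.05,0.8],[0,0,0.1],0.7],[[-0.23,0.05,0.8],[0,0,0.1],0.7],[[-0.23,0.05,0.8],[0,0,0.1],0.7]]' >/dev/null; python3 plan.py .5858 -.2239 .064 -16.1
```

```text
t 12.98 q [-0.54  0.48  1.48  0.    1.18 -0.26] tcp [ 0.5865 -0.2254  0.1081] ang -16.15 F [ 0.8  0.1 -0.8] w 0.557 g 15.0
shift [ 0.042 -0.035  1.47 ] turn [-0.003 -0.002 -0.01 ]
```

```bash
python3 -m pendant '[[[0.05,0,0.15],[0,0,0],0.7],[[0.05,0,0.3],[0,0,0],0.7],[[0.05,0,0.45],[0,0,0],0.7],[[0.05,0,0.6],[0,0,0],0.7],[[0.05,0,0.75],[0,0,0],0.7],[[0.05,0,0.9],[0,0,0],0.7],[[0.05,0,1.05],[0,0,0],0.7],[[0.05,0,1.2],[0,0,0],0.7],[[0.05,0,1.3],[0,0,0],0.7],[[0.05,0,1.3],[0,0,0],0.7]]' >/dev/null; python3 plan.py .5858 -.2239 .064 -16.1
```

```text
t 13.82 q [-0.54  0.52  1.52 -0.    1.1  -0.26] tcp [ 0.5864 -0.2239  0.0683] ang -16.16 F [-0.5  0.4 -1. ] w 0.556 g 15.0
shift [-0.005 -0.02   0.143] turn [-0.016 -0.004 -0.011]
```

```bash
python3 -m pendant '[[[0,0,0.06],[0,0,0],0.7],[[0,0,0.12],[0,0,0],0.7],[[0,0,0.15],[0,0,0],0.7],[[0,0,0.17],[0,0,0],0.7],[[0,0,0.17],[0,0,0],0.7],[[0,0,0.17],[0,0,0],0.7]]' >/dev/null; python3 plan.py .5858 -.2239 .064 -16.1
```

```text
t 14.32 q [-0.54  0.53  1.53 -0.    1.09 -0.26] tcp [ 0.587  -0.2242  0.0644] ang -16.15 F [-0.3 -0.8  0.7] w 0.557 g 15.0
shift [-0.001 -0.041  0.014] turn [ 0.004  0.001 -0.011]
```

```bash
python3 -m pendant '[[[0,0,0.03],[0,0,0],0.7],[[0,0,0.05],[0,0,0],0.7],[[0,0,0.05],[0,0,0],0.7],[[0,0,0.05],[0,0,0],0.7]]' >/dev/null; python3 plan.py .5858 -.2239 .064 -16.1
```

```text
t 14.65 q [-0.54  0.53  1.53 -0.    1.08 -0.26] tcp [ 0.587  -0.2242  0.0644] ang -16.15 F [-3.5  1.3  8.4] w 0.559 g 15.0
shift [-0.001 -0.042  0.013] turn [ 0.011  0.005 -0.009]
```

Seated (8 N upward). Release, rise, and look.

```bash
python3 -m pendant '[[[0,0,0],[0,0,0],0.4],[[0,0,0],[0,0,0],0.2],[[0,0,0],[0,0,0],0.1],[[0,0,0],[0,0,0],0.1],[[0,0,0],[0,0,0],0.1],[[0,0,-0.3],[0,0,0],0.1],[[0,0,-1],[0,0,0],0.1],[[0,0,-2],[0,0,0],0.1],[[-0.7,-1,-2.5],[0,0,0],0.3],[[-1,-2.3,-2.6],[0,0,0],0.55]]' >/dev/null;python3 -m pendant '[[[0,-0.8,0],[0,0,0],0.55],[[0,-2,0],[0,0,0],0.55],[[0,-2,0],[0,0,0],0.55],[[0,-2,0],[0,0,0],0.55]]'
python3 - <<'E'
from h import *
from station import viewer
c,sn=np.cos(np.radians(-16.1)),np.sin(np.radians(-16.1)); im=[]
for n in("top","side"):
    d=viewer.get_image(n);P=cloud(d);np.savez(n+"3.npz",**d)
    a,b=(120,215) if n=="top" else(110,180); im.append(cv2.resize(d["color"][a:a+100,b:b+130][:,:,::-1],(400,308),interpolation=cv2.INTER_CUBIC))
    L=(P[...,:2]-[.5855,-.2251])@np.array([[c,-sn],[sn,c]]);z=P[...,2]
    H,S,V=[cv2.cvtColor(d["color"],cv2.COLOR_RGB2HSV)[...,i].astype(int) for i in range(3)]
    m=(abs(z-.085)<.006)&(abs(L[...,1])<.043)&(abs(L[...,0])<.04)&(H>12)&(H<32)&(S>30); q=np.c_[L[m],z[m]]
    print(n,m.sum(),q.mean(0).round(4) if len(q) else 0,rect(q) if len(q) else 0)
cv2.imwrite("pics/g3.png",np.hstack(im))
E
python3 plan.py .505 -.202 .041 -16.1
```

```text
time: 15.82
tcp_pos: [0.4534, -0.2166, 0.1414]
tool_rot: [0.8, 0.6, 0.0, 0.0]
ft_force: [0.4, -1.1, -0.2]
gripper_width: 0.518
grasp_force: 0.0
top 35 [ 0.0206 -0.0208  0.0849] (array([25. , -0.5]), 80.6, 17.0, 82.5)
side 361 [-0.0037  0.0017  0.0856] (array([-3.6, -0.5]), 82.2, 64.3, 89.5)
t 15.92 q [-0.67  0.24  1.75  0.    1.14 -0.39] tcp [ 0.4558 -0.2179  0.1417] ang -16.17 F [0.3 1.1 0.4] w 0.462 g 0.0
shift [0.969 1.418 3.359] turn [ 0.03   0.01  -0.014]
```

View pics/g3.png

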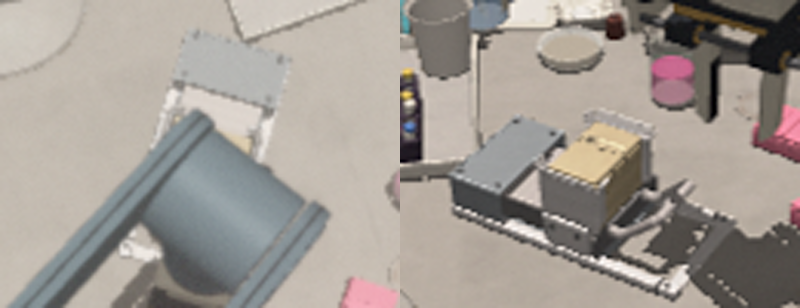

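The stack stands square and level in the magazine (side picture (600,150)); the handle bow is free at (655,210).

```bash
python3 - <<'E'
from h import *
c,sn=np.cos(np.radians(-16.1)),np.sin(np.radians(-16.1)); A=np.array([[c,-sn],[sn,c]])
for n in("top0","side0","side3"):
    P=cloud(load(n+".npz")); L=(P[...,:2]-[.5855,-.2251])@A; z=P[...,2]
    m=(z>.056)&(z<.072)&(abs(L[...,1])<.022)&(L[...,0]<-.06)&(L[...,0]>-.11); q=np.c_[L[m],z[m]]*1000
    print(n,m.sum(),q.mean(0).round(1),np.percentile(q,[5,50,95],axis=0).round(1).tolist())
print(np.array([.5855,-.2251])+A@np.array([-.0833,0]))
E
python3 plan.py .5055 -.202 .041 -16.1
```

```text
top0 44 [-83.2  -0.4  64.5] [[-87.3, -19.4, 58.8], [-83.5, -1.3, 64.7], [-78.5, 19.5, 68.8]]
side0 43 [-85.5   0.3  64.3] [[-88.9, -19.5, 61.1], [-86.1, 0.6, 64.4], [-81.0, 19.8, 67.3]]
side3 46 [-85.7   2.1  64.7] [[-88.7, -19.6, 59.8], [-86.2, 2.9, 64.9], [-81.5, 21.2, 67.8]]
[ 0.5054671  -0.20199969]
t 15.92 q [-0.67  0.24  1.75  0.    1.14 -0.39] tcp [ 0.4558 -0.2179  0.1417] ang -16.17 F [0.3 1.1 0.4] w 0.462 g 0.0
shift [0.973 1.434 3.359] turn [ 0.03   0.01  -0.014]
```

```bash
python3 -m pendant '[[[0.5,0.7,0],[0,0,0],0.55],[[0.97,1.43,0.4],[0,0,0],0.55],[[0.97,1.43,1],[0,0,0],0.55],[[0.97,1.43,1],[0,0,0],0.55],[[0.97,1.43,1],[0,0,0],0.55],[[0.97,1.43,1],[0,0,0],0.55]]' ; python3 plan.py .5055 -.202 .041 -16.1
```

```text
time: 16.42
tcp_pos: [0.5044, -0.2014, 0.111]
tool_rot: [0.799, 0.601, -0.0, 0.0]
ft_force: [0.3, -0.2, 0.5]
gripper_width: 0.449
grasp_force: 0.0
t 16.42 q [-0.59  0.34  1.7  -0.    1.1  -0.3 ] tcp [ 0.5044 -0.2014  0.111 ] ang -16.14 F [ 0.3 -0.2  0.5] w 0.449 g 0.0
shift [-0.01   0.04   2.333] turn [-0.     0.001 -0.008]
```

```bash
python3 -m pendant '[[[0,0.04,0.5],[0,0,0],0.55],[[0,0.04,1.1],[0,0,0],0.55],[[0,0.04,1.7],[0,0,0],0.55],[[0,0.04,2.2],[0,0,0],0.55],[[0,0.04,2.33],[0,0,0],0.55],[[0,0.04,2.33],[0,0,0],0.55],[[0,0.04,2.33],[0,0,0],0.55]]' ; python3 plan.py .5055 -.202 .041 -16.1
```

```text
time: 17.0
tcp_pos: [0.5056, -0.202, 0.0418]
tool_rot: [0.8, 0.601, 0.0, 0.001]
ft_force: [1.1, 0.5, 0.5]
gripper_width: 0.448
grasp_force: 0.0
t 17.0 q [-0.58  0.43  1.77  0.    0.94 -0.3 ] tcp [ 0.5056 -0.202   0.0418] ang -16.18 F [1.1 0.5 0.5] w 0.448 g 0.0
shift [-0.001 -0.005  0.027] turn [ 0.015  0.005 -0.015]
```

```bash
python3 -m pendant '[[[0,0,0],[0,0,0],1],[[0,0,0],[0,0,0],1],[[0,0,0],[0,0,0],1],[[0,0,0],[0,0,0],1],[[0,0,0],[0,0,0],1],[[0,0,0],[0,0,0],1],[[0,0,0],[0,0,0],1],[[0,0,0],[0,0,0],1]]' 45; python3 plan.py .5055 -.202 .041 -16.1
```

```text
time: 17.67
tcp_pos: [0.506, -0.2017, 0.0412]
tool_rot: [0.799, 0.601, 0.0, 0.001]
ft_force: [3.9, 0.4, 1.7]
gripper_width: 0.092
grasp_force: 45.0
t 17.67 q [-0.58  0.43  1.77  0.    0.94 -0.3 ] tcp [ 0.506  -0.2017  0.0412] ang -16.16 F [3.9 0.4 1.7] w 0.092 g 45.0
shift [-0.015 -0.014  0.005] turn [ 0.022  0.003 -0.011]
```

```bash
python3 -m pendant '[[[0,-0.1,0],[0,0,0],1],[[0,-0.3,0],[0,0,0],1],[[0,-0.5,0],[0,0,0],1],[[0,-0.7,0],[0,0,0],1],[[0,-0.9,0],[0,0,0],1],[[0,-1.1,0],[0,0,0],1],[[0,-1.3,0],[0,0,0],1],[[0,-1.5,0],[0,0,0],1],[[0,-1.7,0],[0,0,0],1],[[0,-1.8,0],[0,0,0],1]]'>/dev/null;python3 -m pendant '[[[0,0,0],[0,0,0],1],[[0,0,0],[0,0,0],1],[[0,0,0],[0,0,0],1]]'; python3 plan.py .4445 -.1839 .0412 -16.1
```

```text
time: 18.75
tcp_pos: [0.4549, -0.187, 0.0411]
tool_rot: [0.8, 0.601, 0.001, 0.002]
ft_force: [7.5, -1.0, -2.9]
gripper_width: 0.094
grasp_force: 45.0
t 18.75 q [-0.62  0.35  1.9   0.    0.89 -0.34] tcp [ 0.4549 -0.187   0.0411] ang -16.18 F [ 7.5 -1.  -2.9] w 0.094 g 45.0
shift [ 0.002 -0.36  -0.003] turn [ 0.044  0.004 -0.017]
```

```bash
python3 -m pendant '[[[0,-0.1,0],[0,0,0],1],[[0,-0.2,0],[0,0,0],1],[[0,-0.3,0],[0,0,0],1],[[0,-0.36,0],[0,0,0],1],[[0,-0.36,0],[0,0,0],1],[[0,-0.36,0],[0,0,0],1],[[0,-0.36,0],[0,0,0],1]]'>/dev/null;python3 plan.py .4445 -.1839 .0412 -16.1;  python3 - <<'E'
from h import *
from station import viewer
c,sn=np.cos(np.radians(-16.1)),np.sin(np.radians(-16.1)); im=[]; A=np.array([[c,-sn],[sn,c]])
for n in("top","side"):
    d=viewer.get_image(n);P=cloud(d);np.savez(n+"4.npz",**d)
    a,b=(120,215) if n=="top" else(110,180); im.append(cv2.resize(d["color"][a:a+100,b:b+130][:,:,::-1],(400,308),interpolation=cv2.INTER_CUBIC))
    L=(P[...,:2]-[.5855,-.2251])@A;z=P[...,2]
    H,S,V=[cv2.cvtColor(d["color"],cv2.COLOR_RGB2HSV)[...,i].astype(int) for i in range(3)]
    t=(H>12)&(H<32)&(S>30)
    for k,m in(("stack",(z>.05)&(z<.075)&(abs(L[...,1])<.043)&(abs(L[...,0])<.04)&t),("old",(z>.02)&(z<.042)&(abs(L[...,1])<.05)&(L[...,0]<-.035)&(L[...,0]>-.11)&t)):
        q=np.c_[L[m],z[m]]; print(n,k,m.sum(),q.mean(0).round(4) if len(q) else 0,rect(q) if len(q) else 0)
cv2.imwrite("pics/g4.png",np.hstack(im))
E
```

```text
t 19.33 q [-0.63  0.34  1.92  0.    0.88 -0.34] tcp [ 0.4449 -0.1841  0.0412] ang -16.18 F [ 8.5 -0.1 -3.3] w 0.09 g 45.0
shift [ 0.002 -0.015 -0.001] turn [ 0.053  0.004 -0.017]
top stack 46 [-0.0164 -0.0071  0.062 ] (array([-0.3, -0.8]), 83.9, 58.8, 89.5)
top old 8 [-0.0417 -0.0377  0.0334] (array([-42.4, -37.4]), 13.6, 5.6, -9.3)
side stack 87 [-0.0283 -0.0006  0.0623] (array([-28.3,   0.6]), 70.8, 4.8, -88.7)
side old 449 [-0.0661  0.0068  0.0353] (array([-65. ,   3.8]), 90.7, 58.1, -89.3)
```

View pics/g4.png

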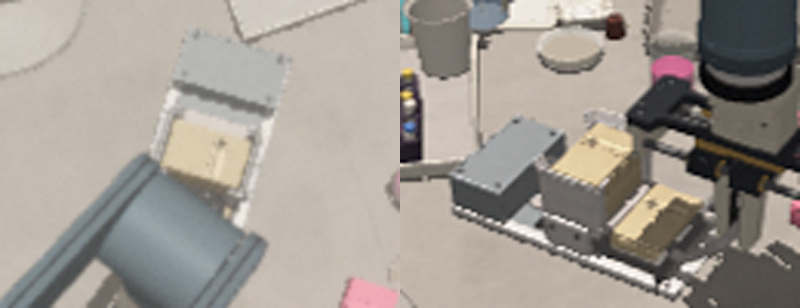

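The slide is out with the old box in it (side (655,220)), and the stack is upright in the magazine (595,160). One check of the panel against the lines.

Run:
```python
from h import *
c,sn=np.cos(np.radians(-16.1)),np.sin(np.radians(-16.1)); A=np.array([[c,-sn],[sn,c]])
d=load("side4.npz");P=cloud(d);L=(P[...,:2]-[.5855,-.2251])@A;z=P[...,2]
m=(z>.03)&(z<.037)&(abs(abs(L[...,1])-.049)<.007)&(L[...,0]<-.05)&(L[...,0]>-.13); print(m.sum(),(L[m]*1000).round(0).tolist())
w=lambda x,y,zz: np.r_[np.array([.5855,-.2251])+A@np.array([x,y]),zz]
g=d["color"].mean(-1); uv=proj(d,np.array([w(x,.053,.01) for x in np.arange(-.120,-.070,.002)]))
print([(int(-120+2*i),int(cv2.getRectSubPix(g.astype(np.float32),(1,1),tuple(p))[0,0])) for i,p in enumerate(uv.tolist())])
u,v=proj(d,w(-.09,.045,.015))[0].astype(int)
cv2.imwrite("pics/z4.png",cv2.resize(d["color"][v-25:v+20,u-30:u+30][:,:,::-1],None,fx=12,fy=12,interpolation=cv2.INTER_CUBIC)); print(u,v,proj(d,w(-.0973,.053,.01)))
```

```text
14 [[-94.0, -50.0], [-97.0, -45.0], [-98.0, -43.0], [-67.0, 43.0], [-92.0, 43.0], [-96.0, 44.0], [-98.0, 43.0], [-92.0, 49.0], [-96.0, 49.0], [-97.0, 47.0], [-99.0, 44.0], [-95.0, 53.0], [-97.0, 52.0], [-99.0, 55.0]]
[(-120, 136), (-118, 123), (-116, 145), (-114, 216), (-112, 238), (-110, 236), (-108, 202), (-106, 175), (-104, 154), (-102, 192), (-100, 195), (-98, 139), (-96, 88), (-94, 87), (-92, 174), (-90, 218), (-88, 240), (-86, 240), (-84, 238), (-82, 237), (-80, 238), (-78, 238), (-76, 237), (-74, 238), (-72, 238)]
263 197 [[263.85574097 201.75889897]]
```

View pics/z4.png

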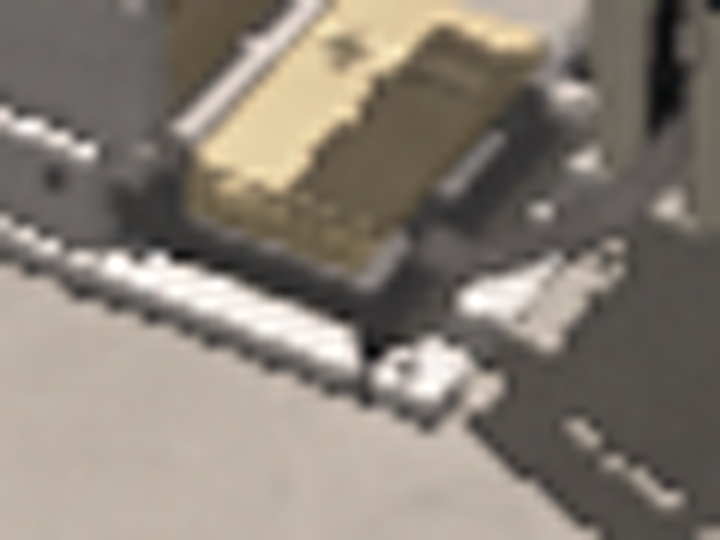

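The panel's front edge (about (370,290)) stands at the dark line (about (370,355)), at x ≈ -97 mm. That is within tolerance.

```bash
python3 -m pendant '[[[0,0,0],[0,0,0],1],[[0,0,0],[0,0,0],1],[[0,0,0],[0,0,0],1],[[0,0,0],[0,0,0],1]]'; python3 -c "from station import hand_in; print(hand_in())"
```

```text
time: 19.77
tcp_pos: [0.4449, -0.1841, 0.0412]
tool_rot: [0.8, 0.601, 0.001, 0.002]
ft_force: [8.5, -0.4, -2.7]
gripper_width: 0.091
grasp_force: 45.0
the job is handed in; nothing more can be done
None
```

I handed the job in at 19.8 s (no verdict was returned): both boxes are stacked squarely in the magazine, and the gripper is holding the slide at the lines (within about 2 mm by camera) with the oldest box in its pocket.

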